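# Lay the first-aid things back in their trays

### The job

The first-aid box has been emptied for dusting and its four grey trays are laid out on the fridge top. Put the pill bottle, the thermometer case, the tweezers tin and the roll of tape each into the tray shaped for it, right way up and flat on the tray's floor inside its rim (the roll over its spindle). Set each down, do not let it drop, and leave the brown glass syrup bottle standing where it is.

Things in the scene. Friction and masses are not known exactly. Their poses are not given: they have to be found in the camera images.
- pill_bottle: White plastic pill bottle, loose, standing upright: body 42 mm in diameter up to 56 mm, twist cap 38 mm in diameter from 61 to 78 mm (the top). 40 to 85 g. Origin: centre of its underside; z up along its axis.
- thermometer_case: Slim flat oblong case, dark below and clear above, with a thermometer seen inside; loose, lying flat. 128 mm long (x) by 24 mm wide (y) by 22 mm high. 40 to 85 g. Origin: centre of its underside; z up.
- tweezers_tin: Flat steel tin, loose, lying flat: 95 mm long (x) by 50 mm wide (y) by 22 mm high. 60 to 130 g. Origin: centre of its underside; z up.
- tape_roll: Roll of tape, white on a brown cardboard core, loose, lying flat: 58 mm outside diameter, central hole 34 mm in diameter right through, 24 mm high. 35 to 70 g. Origin: centre of its underside; z up along its axis.
- long_tray: Fixed shallow tray of grey plastic with a black floor, 7 mm high over all: a flat floor 3 mm thick inside a thin rim (3 mm wide) that stands 4 mm above the floor. Origin: centre of its underside, on the fridge top; z up. The thing shaped for it has 8 mm of play all round; oblong things may lie either way round. Long narrow oblong: inside the rim 144 mm (x) by 40 mm (y).
- wide_tray: Fixed shallow tray of grey plastic with a black floor, 7 mm high over all: a flat floor 3 mm thick inside a thin rim (3 mm wide) that stands 4 mm above the floor. Origin: centre of its underside, on the fridge top; z up. The thing shaped for it has 8 mm of play all round; oblong things may lie either way round. Broad oblong: inside the rim 111 mm (x) by 66 mm (y).
- cup_tray: Fixed shallow tray of grey plastic with a black floor, 7 mm high over all: a flat floor 3 mm thick inside a thin rim (3 mm wide) that stands 4 mm above the floor. Origin: centre of its underside, on the fridge top; z up. The thing shaped for it has 8 mm of play all round; oblong things may lie either way round. Small round: 58 mm in diameter inside the rim, plain floor.
- spindle_tray: Fixed shallow tray of grey plastic with a black floor, 7 mm high over all: a flat floor 3 mm thick inside a thin rim (3 mm wide) that stands 4 mm above the floor. Origin: centre of its underside, on the fridge top; z up. The thing shaped for it has 8 mm of play all round; oblong things may lie either way round. Larger round: 74 mm in diameter inside the rim, with an upright spindle 18 mm in diameter in the middle that rises 12 mm above the floor.
- syrup: Brown glass syrup bottle with white cap and paper label, loose, standing upright among the things: 46 mm in diameter, 120 mm tall, 200 g. Not to be moved. Origin: centre of its underside. Apart from it, a matchbox and a small brass padlock (both under 16 mm high) lie among the things, clear of their grasps; larger household goods up to 0.27 m high stand only along the far edge and the sides.
Not all that is in view belongs to the job. Leave any red or yellow look-alike of the cup_tray alone.

How it is judged:
At the end, for the whole second after the job is handed in: Each thing rests released in its own tray: centre within 12 mm of the tray's, underside 1 to 6 mm above the tray's underside (on the floor, not the rim), tilt under 0.1 rad, still; case and tin along their trays within 0.25 rad, either way round. Syrup bottle within 20 mm of its start, upright (horizontal distance between pill_bottle and cup_tray below 0.012 m and z of pill_bottle in the frame of cup_tray between 0.001 and 0.006 m and angle between each of pill_bottle, thermometer_case, tweezers_tin, tape_roll's own z axis and vertical below 0.1 rad and linear speed of each of pill_bottle, thermometer_case, tweezers_tin, tape_roll below 0.01 m/s and angular speed of each of pill_bottle, thermometer_case, tweezers_tin, tape_roll below 0.1 rad/s and contact force between each of pill_bottle, thermometer_case, tweezers_tin, tape_roll and the fingers below 0.05 N and horizontal distance between thermometer_case and long_tray below 0.012 m and z of thermometer_case in the frame of long_tray between 0.001 and 0.006 m and angle between the x axis of thermometer_case and the x axis of long_tray, either way round below 0.25 rad and horizontal distance between tweezers_tin and wide_tray below 0.012 m and z of tweezers_tin in the frame of wide_tray between 0.001 and 0.006 m and angle between the x axis of tweezers_tin and the x axis of wide_tray, either way round below 0.25 rad and horizontal distance between tape_roll and spindle_tray below 0.012 m and z of tape_roll in the frame of spindle_tray between 0.001 and 0.006 m and distance of syrup from where it was at the start of the episode below 0.02 m and angle between syrup's own z axis and vertical below 0.15 rad); the robot touches nothing.
It fails at once if one of the four things is let fall freely by more than about 25 mm (0.7 m/s while touching nothing) ((contact force between pill_bottle and anything else below 0.01 N and linear speed of pill_bottle above 0.7 m/s) or (contact force between thermometer_case and anything else below 0.01 N and linear speed of thermometer_case above 0.7 m/s) or (contact force between tweezers_tin and anything else below 0.01 N and linear speed of tweezers_tin above 0.7 m/s) or (contact force between tape_roll and anything else below 0.01 N and linear speed of tape_roll above 0.7 m/s)).
It fails at once if the syrup bottle is knocked over or shifted by more than 20 mm (angle between syrup's own z axis and vertical above 0.3 rad or distance of syrup from where it was at the start of the episode above 0.02 m).
It also fails if it takes over 128 s, if anything falls off the work surface, if the arm or the gripper's body presses on something with over 40 N, if the wrist force passes 120 N, or if a joint passes its speed limit or range.

### The arm

A 6-joint arm with a two-finger parallel gripper is mounted at the origin on the work surface. World frame = base frame: x ahead of the robot, y to its left, z up, the work surface at z = 0. Lengths are in m, angles in rad, forces in N, time in s.
With the tool pointing down it reaches from about 0.4 to 0.825 m from the base axis. Payload 7 kg.
Tool frame: the origin (TCP) lies at the very end of the fingers, on their centre line; the grasp point (between the pads) lies 19 mm behind it; z points along the fingers, y is the line along which they close (so a half turn about z gives the same grasp; the last joint's range is limited). The gripper opens to 85 mm and grips with 20 to 120 N. Pads are 22 mm wide; open, the fingers measure 114 mm over their backs; the gripper's body (76 mm by 85 mm) begins 54 mm behind the grasp point. The pads swing forward as they close: fully open they stand 13 mm farther back than shut.
Start: joints at [-0.99, 0.359, 0.012, 0, -1.224, -0.288], TCP at [0.195, -0.646, 0.231] pointing down, gripper open.
Joint ranges: [-3.07, 3.07], [-1.43, 2.12], [-1.02, 1.25], [-3.03, 1.67], [-3.05, -0], [-3.03, 3.03]. Speed limits (rad/s): [2.39, 2.39, 3.01, 3.14, 3.14, 3.14].

### API

Orientations are given as a unit quaternion [x, y, z, w].
In Python, from bench import env gives the robot as it stands. The module is installed in compiled form; this text tells all that it offers.
- The arm moves only by the tool carry_out, never from a script. Its argument "rows" is a list of rows, each a list of 7 numbers: the shift along the tool's x, y, z in mm, then the turn, a rotation vector about the tool's x, y, z in rad, then the opening in per cent of the stroke, from 0 (shut) to 100 (fully open). In form: [[dx, dy, dz, ax, ay, az, claw], ...]. A call has 1 to 20 rows; each row shifts and turns the commanded pose from where the row before left it, along the tool's axes as they then stand; what a row does not reach is not made up. A row lasts 1/12 s, in which the tool goes at most 41.7 mm and 7.16 degrees, less where a joint would pass 70% of its speed; a pose out of reach is approached as far as the arm can. A call with a gripper value outside its range is refused whole. The fingers move at their own pace and stop on an object; "force" is the grip in N (left out, the last holds). Time passes only in rows, so rows that do not move let the fingers close. It gives the time, the measured TCP pose, the force, the opening and the grip force at its end, in the units of the state.
- env.get_state(): the state, without advancing time (a new reading comes with each control period).
- env.grab_frame(name): name is "side" or "top"; returns a dict with "img" (384x512x3 uint8, red, green, blue), "vertical_fov" (degrees; the focal length in pixels is half the picture's height over the tangent of half this angle, whatever the lens; pixels are square), "cx", "cy" (the principal point, pixels), "extrinsics" (4x4, takes a point from world to camera coordinates). Camera axes: x right, y up, looking along -z (the intrinsics and any distortion apply to the point x, -y, -z); pixel columns grow to the right and rows downward; lengths in m; the calibration is good to about 2 mm. A picture is of the moment at which its call begins. There is no depth.
- env.job_done(): hands the job in; it is judged then, once.
The state is a dict: "clock": time; "q": joint angles; "joint_vel": joint speeds; "joint_efforts": joint torques, N m; "position": TCP position; "ee_rot": TCP orientation; "wrist_force": force on the tool from outside, world axes, zero at the start; "torque": the same for the moment, N m; "opening": finger opening in m; "gripper_force": force on a finger pad.
Only numpy, scipy, OpenCV 4.12 (cv2) and the standard library are available. Lean on these libraries where they do the work, as an engineer would, in place of code of your own. Each camera call takes 0.05 s, during which the arm holds its last target. There are 200 camera calls.

## Working session

There is one attempt and no reset: what is moved stays moved. The work goes in short steps, Python scripts to look and compute and a tool call to move; the robot and the scene stay as the last step left them, time stands still between calls to the robot, and variables do not carry over. Pictures are saved under pics/ and viewed, at most 14 in all, crops included, and the job is handed in when it is done.

Besides the shell and the picture viewer there is one more tool, called after ">>>" as name([rows], argument=value, ...), one row to a line, values as JSON. carry_out: Moves the arm, as the interface text tells. Its arguments: {"type":"object","properties":{"rows":{"type":"array","items":{"type":"array","items":{"type":"number"}}},"force":{"type":"number"}},"required":["rows"]}

```bash
mkdir -p pics && ls && python3 - <<'E'
from bench import env
import cv2, numpy as np
s=env.get_state()
print({k:np.round(v,3).tolist() for k,v in s.items()})
for n in ("side","top"):
    f=env.grab_frame(n)
    cv2.imwrite(f"pics/{n}0.png",f["img"][:,:,::-1])
    print(n,{k:(np.round(v,4).tolist()) for k,v in f.items() if k!="img"})
E
```

```text
pics
{'clock': 0.0, 'q': [-0.99, 0.359, 0.011, -0.0, -1.224, -0.288], 'joint_vel': [0.0, 0.0, 0.001, 0.001, 0.001, 0.001], 'joint_efforts': [0.003, -58.331, 29.342, 6.936, -0.006, 0.0], 'position': [0.195, -0.646, 0.23], 'ee_rot': [-0.146, 0.989, 0.001, -0.0], 'wrist_force': [0.212, 0.52, 0.687], 'torque': [0.027, -0.029, -0.013], 'gripper_force': 0.0, 'opening': 0.086}
side {'vertical_fov': 56.6847, 'cx': 253.5879, 'cy': 189.9477, 'extrinsics': [[-0.9159, -0.401, -0.015, 0.4955], [0.2988, -0.7064, 0.6416, -0.1943], [-0.2679, 0.5832, 0.7669, -0.8096], [0.0, 0.0, 0.0, 1.0]]}
top {'vertical_fov': 42.3628, 'cx': 261.528, 'cy': 189.9377, 'extrinsics': [[0.0078, -0.9999, -0.0069, 0.0018], [0.9978, 0.0073, 0.0659, -0.564], [-0.0658, -0.0074, 0.9978, -1.6146], [0.0, 0.0, 0.0, 1.0]]}
```

View pics/top0.png

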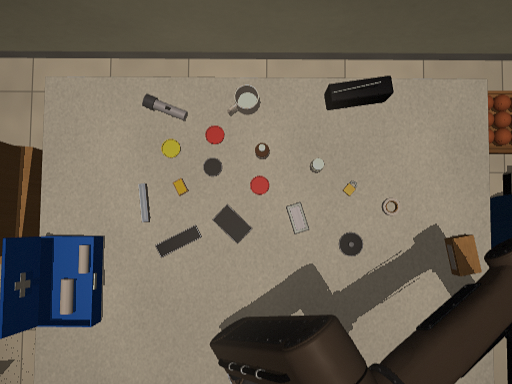

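View pics/side0.png

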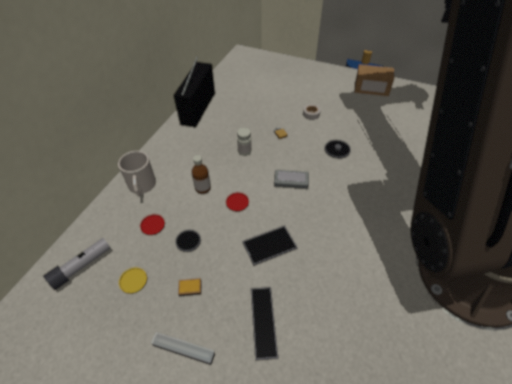

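The top view shows the pill bottle at (317,165), case (145,203), tin (297,218), tape (390,207) and syrup (262,150). The trays are long (178,241), wide (232,223), cup (213,167) and spindle (351,244). The side view agrees with this.

```bash
cat > h.py <<'E'
import cv2, numpy as np
def cast(f,uv,z):
    F=192/np.tan(np.radians(f["vertical_fov"]/2)); E=np.array(f["extrinsics"])
    uv=np.atleast_2d(uv).astype(float)
    d=np.c_[(uv[:,0]-f["cx"])/F,-(uv[:,1]-f["cy"])/F,-np.ones(len(uv))]@E[:3,:3]
    c=-E[:3,:3].T@E[:3,3]
    return (c+d*((z-c[2])/d[:,2])[:,None])[:,:2]
def proj(f,p):
    F=192/np.tan(np.radians(f["vertical_fov"]/2)); E=np.array(f["extrinsics"])
    q=np.atleast_2d(p)@E[:3,:3].T+E[:3,3]
    return np.c_[f["cx"]+F*q[:,0]/-q[:,2], f["cy"]-F*q[:,1]/-q[:,2]]
def blob(f,uv,mask,r=35):
    """contour nearest the seed pixel"""
    cs,_=cv2.findContours(mask.astype(np.uint8),cv2.RETR_EXTERNAL,cv2.CHAIN_APPROX_NONE)
    cs=[c for c in cs if cv2.contourArea(c)>15]
    return max(cs,key=lambda c:cv2.pointPolygonTest(c,tuple(map(float,uv)),True))
E
python3 - <<'E'
from bench import env
from h import *
T=env.grab_frame("top");S=env.grab_frame("side")
g=lambda f:cv2.cvtColor(f["img"],cv2.COLOR_RGB2GRAY).astype(int)
gt,gs=g(T),g(S)
print("bg",np.median(gt[120:230,150:400]),np.percentile(gt[120:230,150:400],[5,95]))
P=lambda a:np.round(a,4).tolist()
for n,ut,us,z in [("long",(178,241),(264,323),.003),("wide",(232,223),(270,245),.003),("cup",(213,167),(188,240),.003),("spind",(351,238),(338,142),.003)]:
    for nm,f,gg,u in (("top",T,gt,ut),("side",S,gs,us)):
        c=blob(f,u,gg<85)[:,0]
        w=cast(f,c,z).astype(np.float32)*1000
        print(n,nm,"rect",[P(np.round(x,1)) for x in cv2.minAreaRect(w)],"px",c.mean(0).round(1))
im=T["img"][120:270,120:420,::-1]
cv2.imwrite("pics/tz.png",cv2.resize(im[:140],None,fx=2.66,fy=2.66,interpolation=cv2.INTER_CUBIC))
im=S["img"][90:384,110:360,::-1]
cv2.imwrite("pics/sz.png",cv2.resize(im,None,fx=2,fy=2,interpolation=cv2.INTER_CUBIC))
E
```

```text
bg 144.0 [ 88. 150.]
long top rect [[395.0, 280.2], [44.4, 147.4], 27.6] px [180.2 240.1]
long side rect [[394.7, 284.0], [42.9, 147.2], 27.7] px [263.4 323.6]
wide top rect [[452.0, 103.9], [115.0, 70.2], 45.7] px [231.9 223.7]
wide side rect [[452.6, 107.0], [114.2, 70.6], 47.0] px [268.8 245.2]
cup top rect [[642.3, 170.5], [57.2, 56.8], 0.8] px [212.4 166.8]
cup side rect [[642.0, 174.6], [59.9, 60.0], 77.9] px [187.6 240.5]
spind top rect [[388.4, -288.8], [72.2, 76.0], 0.5] px [350.2 244.2]
spind side rect [[390.0, -284.4], [71.9, 78.8], 13.9] px [337.2 148.8]
```

View pics/tz.png

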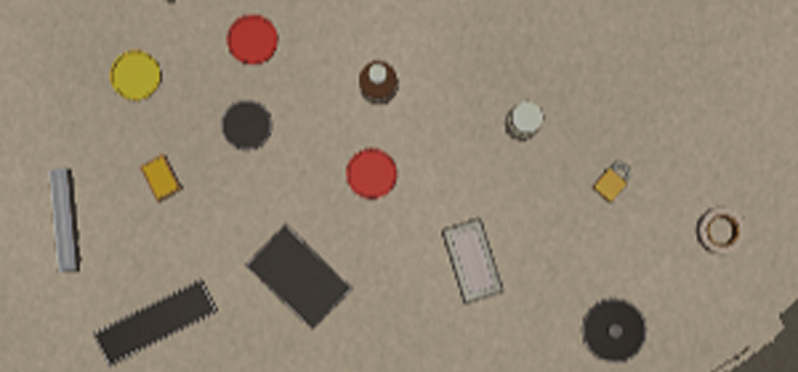

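View pics/sz.png

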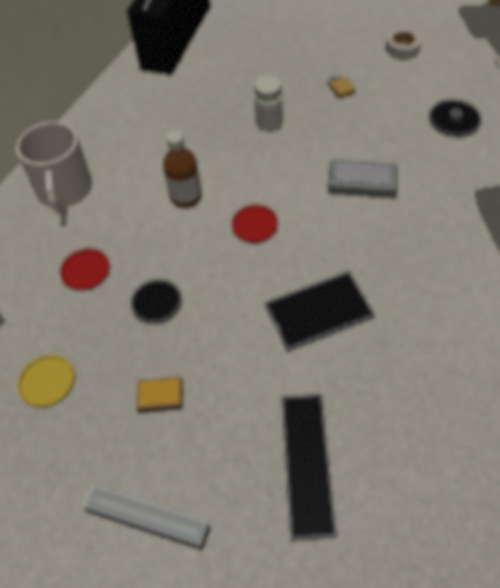

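```bash
python3 - <<'E'
from bench import env
from h import *
T=env.grab_frame("top");S=env.grab_frame("side")
E=np.array(T["extrinsics"]);print("cam",-E[:3,:3].T@E[:3,3])
for n,ut,us,z in [("case",(143,203),(183,348),.022),("tin",(297,218),(291,178),.022),("cap",(318,164),(244,133),.078),("tape",(390,207),(312,112),.024),("syrupcap",(262,147),(198,161),.12)]:
    for nm,f,u in (("top",T,ut),("side",S,us)):
        im=f["img"].astype(int); d=(im[:,:,2]-im[:,:,0]); lum=im.sum(2)/3
        x,y=u; loc=d[y-30:y+30,x-30:x+30]; b=np.median(loc); lb=np.median(lum[y-30:y+30,x-30:x+30])
        m=(d-b>9)&(lum>lb-35)
        if n=="tape": m=np.abs(lum-lb)+np.abs(d-b)>22
        try: c=blob(f,u,m)[:,0]
        except Exception as e: print(n,nm,e);continue
        w=cast(f,c,z).astype(np.float32)*1000
        r=cv2.minAreaRect(w); print(n,nm,np.round(r[0],1),np.round(r[1],1),round(r[2],1),"px",c.mean(0).round(1),len(c))
z=lambda l:np.array(l)/2.66+120
for n,l in (("tin",[(442,228),(481,218),(502,291),(466,303)]),("case",[(50,170),(71,169),(79,270),(60,272)])):
    r=cv2.minAreaRect((cast(T,z(l),.022)*1000).astype(np.float32));print("hand",n,np.round(r[0],1),np.round(r[1],1),round(r[2],1))
for n,c,zz in (("tape",(719,230),.018),("cap",(528,117),.078),("syr",(377,73),.12)):print("hand",n,cast(T,z([c]),zz)*1000)
E
```

```text
cam [ 0.45642801 -0.00601083  1.64821812]
case top [519.9 396. ] [128.5  22.4] 6.7 px [142.8 202.2] 87
case side [518.2 399.9] [122.5  20.9] 7.1 px [183.2 347.5] 129
tin top [ 473.  -111.9] [92.9 45.2] 17.6 px [297.3 217.9] 76
tin side [ 474.  -106.8] [87.1 40.5] 17.0 px [291.3 176.7] 81
cap top [ 645.7 -173.6] [35.3 31.8] 0.1 px [317.8 163.7] 31
cap side [460.4 -57. ] [80.6 37.8] 17.9 px [291.3 176.8] 81
tape top [ 514.  -418.2] [39.3 39.3] 0.4 px [391.3 205.9] 35
tape side [ 511.6 -394.3] [55.4 77.8] 22.5 px [311.3 112.7] 55
syrupcap top [691.    6.4] [18.8 15.5] 0.4 px [261.5 147.1] 18
syrupcap side [450.  -20.9] [75.4 35. ] 17.0 px [291.3 176.7] 81
hand tin [ 474.1 -113.8] [96.7 49.6] 18.0
hand case [519.  390.8] [127.  26.] 6.4
hand tape [[ 512.65879423 -417.32638153]]
hand cap [[ 644.16327785 -175.19593557]]
hand syr [[689.6322572    5.66916137]]
```

```bash
cat > go.py <<'E'
# usage: go.py x y z(mm) psi(deg of tool y, mod 180): tool-axis shift + turn still needed
import sys; from bench import env; import numpy as np
from scipy.spatial.transform import Rotation as R
s=env.get_state(); M=R.from_quat(s["ee_rot"]); A=M.as_matrix()
x,y,z,p=map(float,sys.argv[1:])
now=np.degrees(np.arctan2(A[1,1],A[0,1])); d=(p-now+90)%180-90
t=np.array([x,y,z])-np.array(s["position"])*1000
print("pos",np.round(np.array(s["position"])*1000,1),"psi",now.round(1),"tilt",np.round(A[:,2],4),"open",round(s["opening"]*1000,1),"grip",round(s["gripper_force"],1),"F",np.round(s["wrist_force"],1),"t",round(s["clock"],2),"q1,q6",np.round([s["q"][0],s["q"][5]],2))
print("shift tool",np.round(A.T@t,1),"az",round(-np.radians(d),3), "dist",np.linalg.norm(t).round())
E
python3 go.py 513 -416 100 106.8
```

```text
pos [ 194.8 -646.1  231. ] psi 106.8 tilt [-2.e-04  5.e-04 -1.e+00] open 85.5 grip 0.0 F [ 0.7  0.5 -0.4] t 0.3 q1,q6 [-0.99 -0.29]
shift tool [-371.1  128.5  131. ] az -0.001 dist 414.0
```

>>> carry_out([
  [-25,8.6,0,0,0,0,100],
  [-25,8.6,0,0,0,0,100],
  [-25,8.6,0,0,0,0,100],
  [-25,8.6,0,0,0,0,100],
  [-25,8.6,0,0,0,0,100],
  [-25,8.6,0,0,0,0,100],
  [-25,8.6,0,0,0,0,100],
  [-25,8.6,0,0,0,0,100],
  [-25,8.6,0,0,0,0,100],
  [-25,8.6,10,0,0,0,100],
  [-25,8.6,15,0,0,0,100],
  [-25,8.6,20,0,0,0,100],
  [-25,8.6,20,0,0,0,100],
  [-25,8.6,20,0,0,0,100],
  [-21,8,20,0,0,0,100],
  [0,0,20,0,0,0,100],
  [0,0,0,0,0,0,100],
  [0,0,0,0,0,0,100],
], force=30)

```text
clock: 1.8
position: [0.5123, -0.4159, 0.1054]
ee_rot: [-0.146, 0.989, 0.001, -0.001]
wrist_force: [0.3, 0.5, 1.7]
opening: 0.0851
gripper_force: 0.0
```

```bash
python3 go.py 513 -416 3 106.8; python3 - <<'E'
from bench import env
from h import *
f=env.grab_frame("top"); a=f["img"][130:280,300:500,::-1]
f=env.grab_frame("side"); b=f["img"][60:210,220:420,::-1]
cv2.imwrite("pics/a1.png",cv2.resize(np.hstack([a,b]),None,fx=2,fy=2,interpolation=cv2.INTER_CUBIC))
E
```

```text
pos [ 512.3 -415.9  105.4] psi 106.8 tilt [-2.7e-03  9.0e-04 -1.0e+00] open 85.1 grip 0.0 F [0.3 0.5 1.7] t 1.8 q1,q6 [-0.39 -0.89]
shift tool [ -0.8  -0.5 102.4] az 0.0 dist 102.0
```

View pics/a1.png

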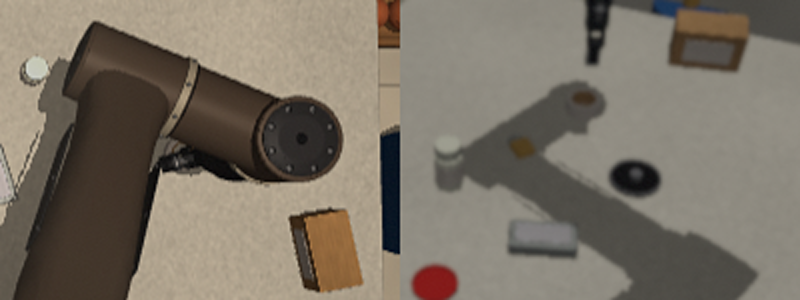

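The top half shows the gripper tip near (388,211). In the side half the fingers end near (317,91), directly above the tape at (312,112). I'll check this against the projected TCP while going down.

```bash
python3 - <<'E'
from bench import env
from h import *
for n in("side","top"):
    f=env.grab_frame(n);print(n,proj(f,[[.5123,-.4159,.1054],[.513,-.416,.024]]).round(1))
E
```

```text
side [[315.1  87.1]
 [312.  108.4]]
top [[396.9 205.7]
 [390.4 206.3]]
```

>>> carry_out([
  [0,0,20,0,0,0,100],
  [0,0,20,0,0,0,100],
  [0,0,20,0,0,0,100],
  [-0.8,-0.5,15,0,0,0,100],
  [0,0,10,0,0,0,100],
  [0,0,10,0,0,0,100],
  [0,0,6,0,0,0,100],
  [0,0,0,0,0,0,100],
  [0,0,0,0,0,0,100],
])

```text
clock: 2.75
position: [0.514, -0.4167, 0.0057]
ee_rot: [-0.146, 0.989, -0.0, 0.0]
wrist_force: [-0.1, -0.2, -0.6]
opening: 0.0855
gripper_force: 0.0
```

```bash
python3 go.py 513 -416 3 106.8; python3 - <<'E'
from bench import env
from h import *
f=env.grab_frame("side"); b=f["img"][70:150,260:370,::-1]
cv2.imwrite("pics/a2.png",cv2.resize(b,None,fx=4,fy=4,interpolation=cv2.INTER_CUBIC))
E
```

```text
pos [ 514.  -416.7    5.7] psi 106.8 tilt [ 3.e-04 -3.e-04 -1.e+00] open 85.5 grip 0.0 F [-0.1 -0.2 -0.6] t 2.75 q1,q6 [-0.39 -0.89]
shift tool [0.8 1.  2.7] az -0.0 dist 3.0
```

View pics/a2.png

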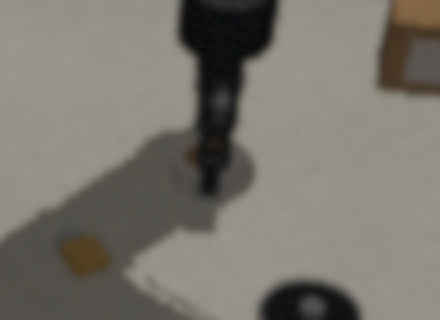

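The near finger at crop (210,170) lines up with the roll's middle at (213,170), so I can close.

>>> carry_out([
  [0,0,1.5,0,0,0,80],
  [0,0,1,0,0,0,60],
  [0,0,0,0,0,0,50],
  [0,0,0,0,0,0,50],
  [0,0,0,0,0,0,50],
  [0,0,0,0,0,0,50],
  [0,0,0,0,0,0,50],
  [0,0,0,0,0,0,50],
], force=30)

```text
clock: 3.47
position: [0.5142, -0.4166, 0.0035]
ee_rot: [-0.146, 0.989, -0.0, 0.0]
wrist_force: [-0.5, 2.3, 6.2]
opening: 0.0562
gripper_force: 32.5
```

```bash
python3 go.py 389 -287 100 106.8
```

```text
pos [ 514.2 -416.6    3.5] psi 106.8 tilt [ 8.e-04 -5.e-04 -1.e+00] open 56.2 grip 32.5 F [-0.5  2.3  6.2] t 3.47 q1,q6 [-0.39 -0.89]
shift tool [ 82.4 160.2 -96.6] az -0.0 dist 204.0
```

>>> carry_out([
  [0,0,-5,0,0,0,50],
  [0,0,-10,0,0,0,50],
  [0,0,-20,0,0,0,50],
  [0,0,-20,0,0,0,50],
  [0,0,-20,0,0,0,50],
  [4,8,-20,0,0,0,50],
  [8,16,0,0,0,0,50],
  [10,20,0,0,0,0,50],
  [10,20,0,0,0,0,50],
  [10,20,0,0,0,0,50],
  [10,20,0,0,0,0,50],
  [10,20,0,0,0,0,50],
  [10,18,0,0,0,0,50],
  [6,11,0,0,0,0,50],
  [4,7,0,0,0,0,50],
  [0,0,0,0,0,0,50],
  [0,0,0,0,0,0,50],
])

```text
clock: 4.88
position: [0.3898, -0.2872, 0.0985]
ee_rot: [-0.146, 0.989, -0.0, 0.001]
wrist_force: [0.8, -0.0, -0.9]
opening: 0.0562
gripper_force: 32.1
```

```bash
python3 go.py 389 -287 6.5 106.8; python3 - <<'E'
from bench import env
from h import *
f=env.grab_frame("side"); b=f["img"][70:190,270:420,::-1]
cv2.imwrite("pics/a3.png",cv2.resize(b,None,fx=4,fy=4,interpolation=cv2.INTER_CUBIC))
E
```

```text
pos [ 389.8 -287.2   98.5] psi 106.8 tilt [ 1.3e-03 -5.0e-04 -1.0e+00] open 56.2 grip 32.1 F [ 0.8 -0.  -0.9] t 4.88 q1,q6 [-0.23 -1.05]
shift tool [ 0.9  0.5 92. ] az 0.0 dist 92.0
```

View pics/a3.png

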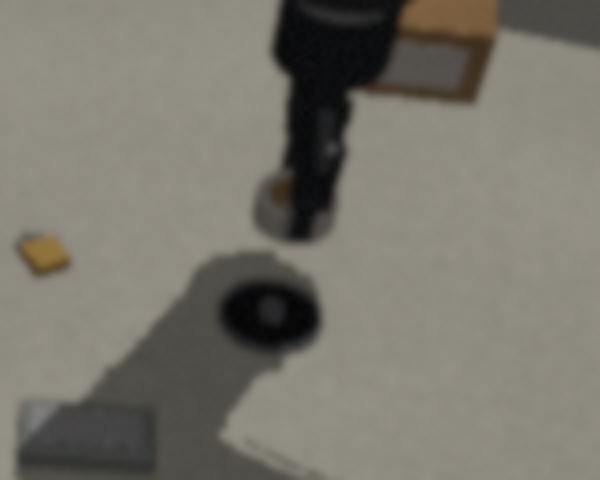

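The held roll is at side px (343,122), and the tray lies below it. The fingers are slightly right of the roll's centre, so I'll work out the offset.

```bash
python3 - <<'E'
from bench import env
from h import *
f=env.grab_frame("side")
# roll outline extremes in crop: left 253, right 336, bottom 243, top ~168 ; mid height z=.107
print("roll",cast(f,[[270+294.5/4,70+206/4]],.107)*1000, "spindle top",cast(f,[[270+272/4,70+309/4]],.013)*1000,"tcp px",proj(f,[[.3898,-.2872,.0985]]))
E
```

```text
roll [[ 388.47784039 -285.18502444]] spindle top [[ 387.33227452 -280.58681314]] tcp px [[342.80726671 123.3339005 ]]
```

>>> carry_out([
  [-0.5,2,20,0,0,0,50],
  [0,0,20,0,0,0,50],
  [0,0,15,0,0,0,50],
  [0,0,10,0,0,0,50],
  [0,0,10,0,0,0,50],
  [0,0,7,0,0,0,50],
  [0,0,4,0,0,0,50],
  [0,0,2,0,0,0,50],
  [0,0,1.5,0,0,0,50],
  [0,0,0,0,0,0,50],
  [0,0,0,0,0,0,50],
])

```text
clock: 5.9
position: [0.3894, -0.285, 0.0087]
ee_rot: [-0.146, 0.989, -0.0, 0.0]
wrist_force: [0.1, 0.0, 0.0]
opening: 0.0561
gripper_force: 32.1
```

```bash
python3 go.py 389 -285 6.5 106.8
```

```text
pos [ 389.4 -285.     8.7] psi 106.8 tilt [ 6.e-04 -2.e-04 -1.e+00] open 56.1 grip 32.1 F [0.1 0.  0. ] t 5.9 q1,q6 [-0.22 -1.05]
shift tool [0.4 0.1 2.2] az -0.0 dist 2.0
```

No contact yet. I'll lower the last 2 mm, then release.

>>> carry_out([
  [0,0,1,0,0,0,50],
  [0,0,1,0,0,0,50],
  [0,0,0.5,0,0,0,50],
  [0,0,0,0,0,0,50],
  [0,0,0,0,0,0,50],
])

```text
clock: 6.32
position: [0.3893, -0.285, 0.0064]
ee_rot: [-0.146, 0.989, -0.0, 0.0]
wrist_force: [-1.4, 2.4, 6.0]
opening: 0.056
gripper_force: 32.8
```

```bash
python3 go.py 389 -285 6.5 106.8
```

```text
pos [ 389.3 -285.     6.4] psi 106.8 tilt [ 7.e-04 -3.e-04 -1.e+00] open 56.0 grip 32.8 F [-1.4  2.4  6. ] t 6.32 q1,q6 [-0.22 -1.06]
shift tool [ 0.3  0.1 -0.1] az -0.0 dist 0.0
```

>>> carry_out([
  [0,0,0,0,0,0,75],
  [0,0,0,0,0,0,100],
  [0,0,0,0,0,0,100],
  [0,0,0,0,0,0,100],
  [0,0,0,0,0,0,100],
  [0,0,-10,0,0,0,100],
  [0,0,-20,0,0,0,100],
  [0,0,-20,0,0,0,100],
  [0,0,-20,0,0,0,100],
  [-10,11,-20,0,0,0,100],
  [-17,18,0,0,0,0,100],
  [-20,22,0,0,0,0,100],
  [-20,22,0,0,0,0,100],
  [-20,22,0,0,0,0,100],
  [-20,22,0,0,0,0,100],
  [-14,16,0,0,0,0,100],
  [-10,10,0,0,0,0,100],
  [0,0,0,0,0,0,100],
  [0,0,0,0,0,0,100],
])

```text
clock: 7.9
position: [0.4733, -0.1096, 0.0956]
ee_rot: [-0.147, 0.989, 0.0, -0.0]
wrist_force: [-0.2, -0.0, 0.2]
opening: 0.0855
gripper_force: 0.0
```

```bash
python3 go.py 473.5 -110 4 107.5; python3 - <<'E'
from bench import env
from h import *
f=env.grab_frame("side"); b=f["img"][90:240,240:390,::-1]
f=env.grab_frame("top"); a=f["img"][160:310,260:410,::-1]
cv2.imwrite("pics/a4.png",cv2.resize(np.hstack([b,a]),None,fx=2.6,fy=2.6,interpolation=cv2.INTER_CUBIC))
E
```

```text
pos [ 473.3 -109.6   95.6] psi 106.9 tilt [-4.e-04 -0.e+00 -1.e+00] open 85.5 grip 0.0 F [-0.2 -0.   0.2] t 7.9 q1,q6 [ 0.18 -1.45]
shift tool [-0.1 -0.4 91.6] az -0.011 dist 92.0
```

View pics/a4.png

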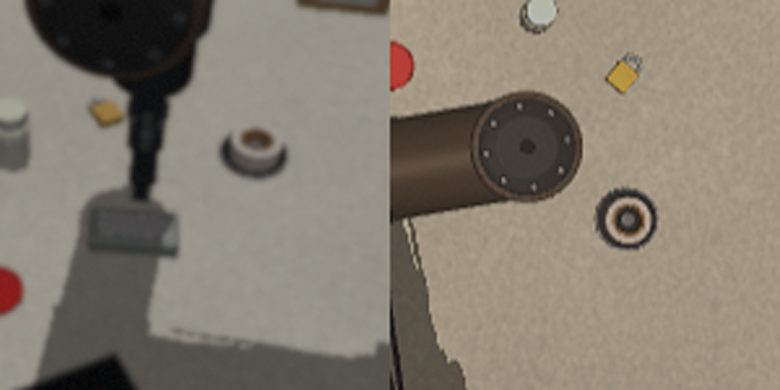

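The roll sits centred over its spindle at top crop (627,218), and the gripper is above the tin. Next is the tin.

>>> carry_out([
  [0,0,20,0,0,0,100],
  [0,-0.4,20,0,0,-0.011,100],
  [0,0,15,0,0,0,100],
  [0,0,12,0,0,0,100],
  [0,0,10,0,0,0,100],
  [0,0,8,0,0,0,100],
  [0,0,5,0,0,0,100],
  [0,0,1.6,0,0,0,100],
  [0,0,0,0,0,0,100],
  [0,0,0,0,0,0,75],
  [0,0,0,0,0,0,60],
  [0,0,0,0,0,0,45],
  [0,0,0,0,0,0,40],
  [0,0,0,0,0,0,40],
  [0,0,0,0,0,0,40],
  [0,0,0,0,0,0,40],
  [0,0,0,0,0,0,40],
], force=40)

```text
clock: 9.42
position: [0.4738, -0.1105, 0.0049]
ee_rot: [-0.152, 0.988, -0.0, 0.001]
wrist_force: [-1.5, 0.5, 5.4]
opening: 0.049
gripper_force: 41.8
```

```bash
python3 go.py 452 105 100 136.5
```

```text
pos [ 473.8 -110.5    4.9] psi 107.4 tilt [ 0.0011  0.     -1.    ] open 49.0 grip 41.8 F [-1.5  0.5  5.4] t 9.42 q1,q6 [ 0.18 -1.44]
shift tool [-43.9 212.1 -95.1] az -0.507 dist 237.0
```

>>> carry_out([
  [0,0,-5,0,0,0,40],
  [0,0,-10,0,0,0,40],
  [0,0,-20,0,0,0,40],
  [0,0,-20,0,0,0,40],
  [0,0,-20,0,0,0,40],
  [-2,12,-20,0,0,0,40],
  [-6,25,0,0,0,0,40],
  [-6,25,0,0,0,0,40],
  [-6,25,0,0,0,0,40],
  [-6,25,0,0,0,0,40],
  [-6,25,0,0,0,0,40],
  [-6,25,0,0,0,0,40],
  [-4,25,0,0,0,0,40],
  [-2,25,0,0,0,-0.1,40],
  [0,0,0,0,0,-0.1,40],
  [0,0,0,0,0,-0.1,40],
  [0,0,0,0,0,-0.1,40],
  [0,0,0,0,0,-0.107,40],
  [0,0,0,0,0,0,40],
  [0,0,0,0,0,0,40],
])

```text
clock: 11.08
position: [0.4518, 0.1049, 0.0994]
ee_rot: [-0.393, 0.92, 0.0, 0.0]
wrist_force: [0.4, -1.0, -1.0]
opening: 0.0493
gripper_force: 41.9
```

```bash
python3 go.py 452 105 7.9 136.4; python3 - <<'E'
from bench import env
from h import *
f=env.grab_frame("side"); b=f["img"][130:290,200:360,::-1]
f=env.grab_frame("top"); a=f["img"][150:310,160:320,::-1]
cv2.imwrite("pics/a5.png",cv2.resize(np.hstack([b,a]),None,fx=2.5,fy=2.5,interpolation=cv2.INTER_CUBIC))
E
```

```text
pos [451.8 104.9  99.4] psi 136.3 tilt [ 1.e-04  2.e-04 -1.e+00] open 49.3 grip 41.9 F [ 0.4 -1.  -1. ] t 11.08 q1,q6 [ 0.65 -1.42]
shift tool [-0.2 -0.1 91.5] az -0.002 dist 92.0
```

View pics/a5.png

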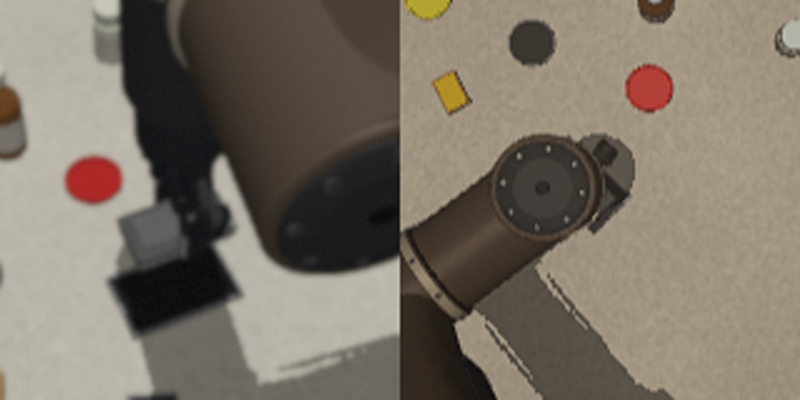

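The tin is held above the wide tray and in line with it, with the tin at side crop (155,232) and the tray at (175,290). Lowering.

>>> carry_out([
  [0,0,20,0,0,0,40],
  [0,0,20,0,0,0,40],
  [0,0,15,0,0,0,40],
  [0,0,12,0,0,0,40],
  [0,0,10,0,0,0,40],
  [0,0,7,0,0,0,40],
  [0,0,3,0,0,0,40],
  [0,0,1.5,0,0,0,40],
  [0,0,1,0,0,0,40],
  [0,0,1,0,0,0,40],
  [0,0,1,0,0,0,40],
  [0,0,0.5,0,0,0,40],
  [0,0,0,0,0,0,40],
  [0,0,0,0,0,0,40],
])

```text
clock: 12.35
position: [0.4522, 0.1051, 0.008]
ee_rot: [-0.394, 0.919, 0.0, 0.001]
wrist_force: [-2.3, 0.0, 5.3]
opening: 0.0489
gripper_force: 42.6
```

```bash
python3 go.py 452 105 7.9 136.4
```

```text
pos [452.2 105.1   8. ] psi 136.5 tilt [ 9.e-04  6.e-04 -1.e+00] open 48.9 grip 42.6 F [-2.3  0.   5.3] t 12.35 q1,q6 [ 0.65 -1.41]
shift tool [0.2 0.1 0. ] az 0.001 dist 0.0
```

>>> carry_out([
  [0,0,0,0,0,0,70],
  [0,0,0,0,0,0,100],
  [0,0,0,0,0,0,100],
  [0,0,0,0,0,0,100],
  [0,0,0,0,0,0,100],
  [0,0,-10,0,0,0,100],
  [0,0,-20,0,0,0,100],
  [0,0,-30,0,0,0,100],
  [0,0,-30,0,0,0,100],
  [-16,9,0,0,0,0,100],
  [-26,15,0,0,0,0,100],
  [-26,15,0,0,0,0,100],
  [-26,15,0,0,0,0,100],
  [-26,15,0,0,0,0,100],
  [-26,15,0,0,0,0,100],
  [-26,15,0,0,0,0,100],
  [-26,15,0,0,0,0,100],
  [-26,15,0,0,0,0,100],
  [-20,14,0,0,0,0,100],
  [-14,9,0,0,0,0,100],
])

```text
clock: 14.02
position: [0.5197, 0.3988, 0.0966]
ee_rot: [-0.395, 0.919, -0.0, -0.0]
wrist_force: [0.4, 0.1, 0.8]
opening: 0.0855
gripper_force: 0.0
```

>>> carry_out([
  [0,0,0,0,0,0.1,100],
  [0,0,0,0,0,0.1,100],
  [0,0,0,0,0,0.1,100],
  [0,0,0,0,0,0.1,100],
  [0,0,0,0,0,0.1,100],
  [0,0,0,0,0,0.1,100],
  [0,0,0,0,0,0.098,100],
  [0,0,0,0,0,0,100],
  [0,0,0,0,0,0,100],
])

```text
clock: 14.77
position: [0.5194, 0.3965, 0.0969]
ee_rot: [-0.058, 0.998, -0.0, -0.0]
wrist_force: [0.1, 0.1, -0.8]
opening: 0.0853
gripper_force: 0.0
```

```bash
python3 go.py 519.5 397 7 96.5; python3 - <<'E'
from bench import env
from h import *
f=env.grab_frame("side"); b=f["img"][224:384,120:320,::-1]
f=env.grab_frame("top"); a=f["img"][150:310,100:300,::-1]
cv2.imwrite("pics/a6.png",cv2.resize(np.hstack([b,a]),None,fx=2,fy=2,interpolation=cv2.INTER_CUBIC))
E
```

```text
pos [519.4 396.5  96.9] psi 96.6 tilt [-3.e-04 -4.e-04 -1.e+00] open 85.3 grip 0.0 F [ 0.1  0.1 -0.8] t 14.77 q1,q6 [ 0.95 -2.4 ]
shift tool [-0.2  0.5 89.9] az 0.002 dist 90.0
```

View pics/a6.png

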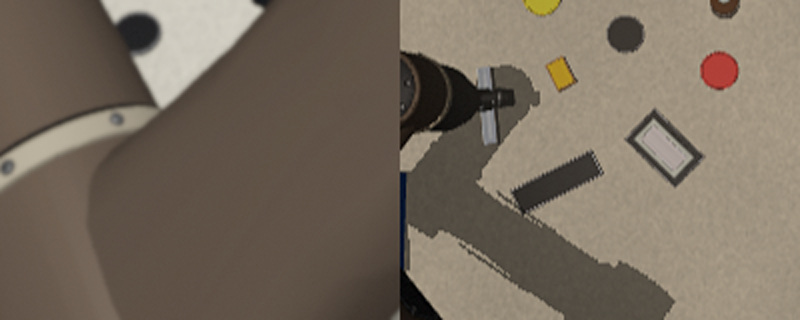

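The tin lies inside its tray at top crop (664,147), and the gripper straddles the case. Going down to grasp it.

>>> carry_out([
  [0,0,20,0,0,0,100],
  [0,0.5,20,0,0,0,100],
  [0,0,15,0,0,0,100],
  [0,0,12,0,0,0,100],
  [0,0,10,0,0,0,100],
  [0,0,8,0,0,0,100],
  [0,0,4,0,0,0,100],
  [0,0,1,0,0,0,100],
  [0,0,0,0,0,0,100],
  [0,0,0,0,0,0,75],
  [0,0,0,0,0,0,50],
  [0,0,0,0,0,0,35],
  [0,0,0,0,0,0,20],
  [0,0,0,0,0,0,10],
  [0,0,0,0,0,0,10],
  [0,0,0,0,0,0,10],
  [0,0,0,0,0,0,10],
  [0,0,0,0,0,0,10],
  [0,0,0,0,0,0,10],
], force=40)

```text
clock: 16.45
position: [0.5196, 0.3974, 0.0077]
ee_rot: [-0.056, 0.998, 0.0, 0.0]
wrist_force: [-1.1, -0.2, 6.0]
opening: 0.023
gripper_force: 40.5
```

```bash
python3 go.py 395 282 100 27.6
```

```text
pos [519.6 397.4   7.7] psi 96.5 tilt [ 6.e-04  6.e-04 -1.e+00] open 23.0 grip 40.5 F [-1.1 -0.2  6. ] t 16.45 q1,q6 [ 0.95 -2.41]
shift tool [ 136.8 -100.6  -92.4] az 1.202 dist 193.0
```

>>> carry_out([
  [0,0,-5,0,0,0,10],
  [0,0,-10,0,0,0,10],
  [0,0,-20,0,0,0,10],
  [0,0,-20,0,0,0,10],
  [0,0,-20,0,0,0,10],
  [0,0,-17,0,0,0,10],
  [8,-6,0,0,0,0,10],
  [16,-12,0,0,0,0,10],
  [17,-12,0,0,0,0,10],
  [17,-12,0,0,0,0,10],
  [17,-12,0,0,0,0,10],
  [17,-12,0,0,0,0,10],
  [17,-12,0,0,0,0,10],
  [16,-12,0,0,0,0,10],
  [12,-10.6,0,0,0,0,10],
])

```text
clock: 17.7
position: [0.3931, 0.2801, 0.0992]
ee_rot: [-0.056, 0.998, -0.0, -0.0]
wrist_force: [0.9, 0.1, -0.6]
opening: 0.0227
gripper_force: 39.8
```

>>> carry_out([
  [0,0,0,0,0,-0.1,10],
  [0,0,0,0,0,-0.1,10],
  [0,0,0,0,0,-0.1,10],
  [0,0,0,0,0,-0.1,10],
  [0,0,0,0,0,-0.1,10],
  [0,0,0,0,0,-0.1,10],
  [0,0,0,0,0,-0.1,10],
  [0,0,0,0,0,-0.1,10],
  [0,0,0,0,0,-0.1,10],
  [0,0,0,0,0,-0.1,10],
  [0,0,0,0,0,-0.1,10],
  [0,0,0,0,0,-0.1,10],
  [0,0,0,0,0,-0.1,10],
  [0,0,0,0,0,-0.1,10],
  [0,0,0,0,0,-0.1,10],
  [0,0,0,0,0,-0.1,10],
  [0,0,0,0,0,-0.1,10],
  [0,0,0,0,0,-0.1,10],
  [0,0,0,0,0,-0.1,10],
  [0,0,0,0,0,-0.04,10],
])

```text
clock: 19.37
position: [0.3943, 0.2812, 0.0993]
ee_rot: [0.857, -0.516, -0.0, 0.0]
wrist_force: [0.1, 1.5, -1.1]
opening: 0.0231
gripper_force: 39.8
```

>>> carry_out([
  [0,0,0,0,0,0,10],
  [0,0,0,0,0,0,10],
])

```text
clock: 19.53
position: [0.3944, 0.2814, 0.0993]
ee_rot: [0.855, -0.519, -0.0, 0.0]
wrist_force: [-0.5, 0.4, -1.0]
opening: 0.0229
gripper_force: 39.8
```

```bash
python3 go.py 395 282 10.7 27.6; python3 - <<'E'
from bench import env
from h import *
f=env.grab_frame("side"); b=f["img"][224:384,170:370,::-1]
f=env.grab_frame("top"); a=f["img"][150:310,100:300,::-1]
cv2.imwrite("pics/a7.png",cv2.resize(np.hstack([b,a]),None,fx=2,fy=2,interpolation=cv2.INTER_CUBIC))
E
```

```text
pos [394.4 281.4  99.3] psi -152.5 tilt [-2.e-04  0.e+00 -1.e+00] open 22.9 grip 39.8 F [-0.5  0.4 -1. ] t 19.53 q1,q6 [ 1.03 -0.55]
shift tool [-0.2 -0.8 88.6] az -0.002 dist 89.0
```

View pics/a7.png

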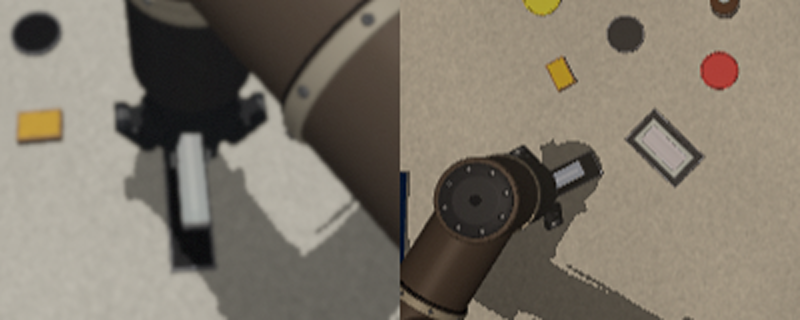

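The case is level and in line over the long tray (side crop (193,180), tray ends at (192,265)). Lowering.

>>> carry_out([
  [-0.2,-0.8,20,0,0,0,10],
  [0,0,20,0,0,0,10],
  [0,0,15,0,0,0,10],
  [0,0,12,0,0,0,10],
  [0,0,9,0,0,0,10],
  [0,0,6,0,0,0,10],
  [0,0,3,0,0,0,10],
  [0,0,1,0,0,0,10],
  [0,0,1,0,0,0,10],
  [0,0,1,0,0,0,10],
  [0,0,1,0,0,0,10],
  [0,0,0,0,0,0,10],
  [0,0,0,0,0,0,10],
])

```text
clock: 20.72
position: [0.3955, 0.2826, 0.0107]
ee_rot: [0.855, -0.518, 0.0, -0.001]
wrist_force: [-0.8, 0.2, 1.8]
opening: 0.0231
gripper_force: 40.2
```

```bash
python3 go.py 395 282 10.7 27.6
```

```text
pos [395.5 282.6  10.7] psi -152.4 tilt [ 6.e-04  8.e-04 -1.e+00] open 23.1 grip 40.2 F [-0.8  0.2  1.8] t 20.72 q1,q6 [ 1.03 -0.54]
shift tool [ 0.3  0.7 -0. ] az 0.0 dist 1.0
```

>>> carry_out([
  [0,0,0,0,0,0,40],
  [0,0,0,0,0,0,70],
  [0,0,0,0,0,0,100],
  [0,0,0,0,0,0,100],
  [0,0,0,0,0,0,100],
  [0,0,0,0,0,0,100],
  [0,0,-10,0,0,0,100],
  [0,0,-20,0,0,0,100],
  [0,0,-30,0,0,0,100],
  [0,0,-30,0,0,0,100],
  [0,0,-30,0,0,0,100],
  [0,0,-30,0,0,0,100],
])

```text
clock: 21.72
position: [0.395, 0.2819, 0.1617]
ee_rot: [0.855, -0.518, -0.0, 0.0]
wrist_force: [-0.2, 0.6, -0.4]
opening: 0.0853
gripper_force: 0.0
```

>>> carry_out([
  [15,0,0,0,0,0,100],
  [25,0,0,0,0,0,100],
  [30,-1,0,0,0,0,100],
  [30,-1,0,0,0,0,100],
  [30,-1,0,0,0,0,100],
  [30,-1,0,0,0,0,100],
  [30,-1,0,0,0,0,100],
  [30,-1,0,0,0,0,100],
  [30,-1,0,0,0,0,100],
  [30,-1,0,0,0,0,100],
  [30,-1,0,0,0,0,100],
  [30,-1,0,0,0,0,100],
  [30,0,0,0,0,0,100],
  [30,0,0,0,0,0,100],
  [30,0,0,0,0,0,100],
  [30,0,0,0,0,0,100],
  [25,0,0,0,0,0,100],
  [20,0,0,0,0,0,100],
  [14,0,0,0,0,0,100],
])

```text
clock: 23.3
position: [0.645, -0.1748, 0.1595]
ee_rot: [0.855, -0.518, -0.0, 0.0]
wrist_force: [0.3, 0.6, -0.5]
opening: 0.0851
gripper_force: 0.0
```

>>> carry_out([
  [0,0,0,0,0,0,100],
  [0,0,0,0,0,0,100],
])

```text
clock: 23.47
position: [0.6444, -0.1733, 0.1595]
ee_rot: [0.855, -0.518, -0.0, 0.0]
wrist_force: [0.9, -0.7, -1.1]
opening: 0.0853
gripper_force: 0.0
```

```bash
python3 go.py 645 -173 22 27.6; python3 - <<'E'
from bench import env
from h import *
f=env.grab_frame("side"); b=f["img"][60:220,150:350,::-1]
f=env.grab_frame("top"); a=f["img"][120:280,130:330,::-1]
cv2.imwrite("pics/a8.png",cv2.resize(np.hstack([b,a]),None,fx=2,fy=2,interpolation=cv2.INTER_CUBIC))
E
```

```text
pos [ 644.4 -173.3  159.5] psi -152.5 tilt [-1.e-03  3.e-04 -1.e+00] open 85.3 grip 0.0 F [ 0.9 -0.7 -1.1] t 23.47 q1,q6 [0.03 0.45]
shift tool [ 1.000e-01 -7.000e-01  1.375e+02] az -0.001 dist 138.0
```

View pics/a8.png

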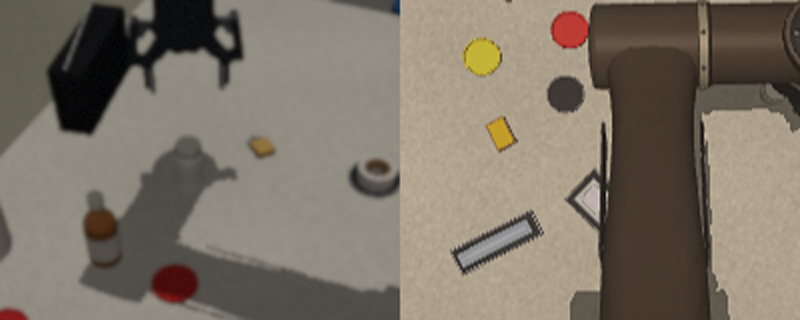

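The case lies inside its tray at top crop (497,243). The open gripper at side crop (188,80) is centred above the pill bottle at (188,155). Going down.

>>> carry_out([
  [0,-0.7,20,0,0,0,100],
  [0,0,25,0,0,0,100],
  [0,0,20,0,0,0,100],
  [0,0,15,0,0,0,100],
  [0,0,15,0,0,0,100],
  [0,0,15,0,0,0,100],
  [0,0,12,0,0,0,100],
  [0,0,8,0,0,0,100],
  [0,0,5,0,0,0,100],
  [0,0,2.5,0,0,0,100],
  [0,0,0,0,0,0,100],
  [0,0,0,0,0,0,75],
  [0,0,0,0,0,0,60],
  [0,0,0,0,0,0,50],
  [0,0,0,0,0,0,40],
  [0,0,0,0,0,0,35],
  [0,0,0,0,0,0,35],
  [0,0,0,0,0,0,35],
  [0,0,0,0,0,0,35],
], force=30)

```text
clock: 25.15
position: [0.6458, -0.1727, 0.0235]
ee_rot: [0.856, -0.518, 0.001, -0.0]
wrist_force: [-0.3, -0.0, 5.2]
opening: 0.0411
gripper_force: 30.9
```

```bash
python3 go.py 642 172 200 27.6
```

```text
pos [ 645.8 -172.7   23.5] psi -152.4 tilt [ 1.3e-03 -3.0e-04 -1.0e+00] open 41.1 grip 30.9 F [-0.3 -0.   5.2] t 25.15 q1,q6 [0.03 0.45]
shift tool [-307.  -156.7 -176.6] az 0.001 dist 387.0
```

>>> carry_out([
  [0,0,-5,0,0,0,35],
  [0,0,-10,0,0,0,35],
  [0,0,-20,0,0,0,35],
  [0,0,-25,0,0,0,35],
  [0,0,-25,0,0,0,35],
  [0,0,-25,0,0,0,35],
  [0,0,-25,0,0,0,35],
  [0,0,-20,0,0,0,35],
  [0,0,-15,0,0,0,35],
  [0,0,-5,0,0,0,35],
])

```text
clock: 25.98
position: [0.6463, -0.1728, 0.2015]
ee_rot: [0.856, -0.518, 0.002, -0.001]
wrist_force: [1.4, -0.1, -0.2]
opening: 0.041
gripper_force: 30.5
```

>>> carry_out([
  [-8,-4,0,0,0,0,35],
  [-16,-8,0,0,0,0,35],
  [-20,-10,0,0,0,0,35],
  [-20,-10,0,0,0,0,35],
  [-20,-10,0,0,0,0,35],
  [-20,-10,0,0,0,0,35],
  [-20,-10,0,0,0,0,35],
  [-20,-10,0,0,0,0,35],
  [-20,-10,0,0,0,0,35],
  [-20,-10,0,0,0,0,35],
  [-20,-10,0,0,0,0,35],
  [-20,-10,0,0,0,0,35],
  [-20,-11,0,0,0,0,35],
  [-20,-11,0,0,0,0,35],
  [-20,-11,0,0,0,0,35],
  [-16,-8,0,0,0,0,35],
  [-7,-4,0,0,0,0,35],
  [0,0,0,0,0,0,35],
  [0,0,0,0,0,0,35],
])

```text
clock: 27.57
position: [0.6416, 0.1722, 0.197]
ee_rot: [0.856, -0.518, -0.0, 0.001]
wrist_force: [0.2, 0.1, 0.0]
opening: 0.0411
gripper_force: 30.4
```

```bash
python3 go.py 642 172 100 27.6
```

```text
pos [641.6 172.2 197. ] psi -152.3 tilt [-1.3e-03 -7.0e-04 -1.0e+00] open 41.1 grip 30.4 F [0.2 0.1 0. ] t 27.57 q1,q6 [ 0.56 -0.07]
shift tool [ 0.4 -0.4 97. ] az 0.001 dist 97.0
```

>>> carry_out([
  [0,0,20,0,0,0,35],
  [0,0,25,0,0,0,35],
  [0,0,25,0,0,0,35],
  [0,0,25,0,0,0,35],
  [0,0,20,0,0,0,35],
  [0,0,15,0,0,0,35],
  [0,0,10,0,0,0,35],
  [0,0,5,0,0,0,35],
  [0,0,0,0,0,0,35],
  [0,0,0,0,0,0,35],
])

```text
clock: 28.4
position: [0.6426, 0.1719, 0.0533]
ee_rot: [0.855, -0.518, 0.0, -0.0]
wrist_force: [0.1, -0.1, -0.3]
opening: 0.041
gripper_force: 30.5
```

```bash
python3 go.py 642 172 26.5 27.6; python3 - <<'E'
from bench import env
from h import *
f=env.grab_frame("side"); b=f["img"][190:290,130:250,::-1]
print(proj(f,[[.642,.172,.003],[.642,.172,.029]]))
cv2.imwrite("pics/a9.png",cv2.resize(b,None,fx=5,fy=5,interpolation=cv2.INTER_CUBIC))
E
```

```text
pos [642.6 171.9  53.3] psi -152.4 tilt [ 7.e-04  1.e-04 -1.e+00] open 41.0 grip 30.5 F [ 0.1 -0.1 -0.3] t 28.4 q1,q6 [ 0.55 -0.07]
shift tool [-0.4  0.5 26.8] az 0.0 dist 27.0
[[188.16010802 239.37173442]
 [186.47990964 233.6063069 ]]
```

View pics/a9.png

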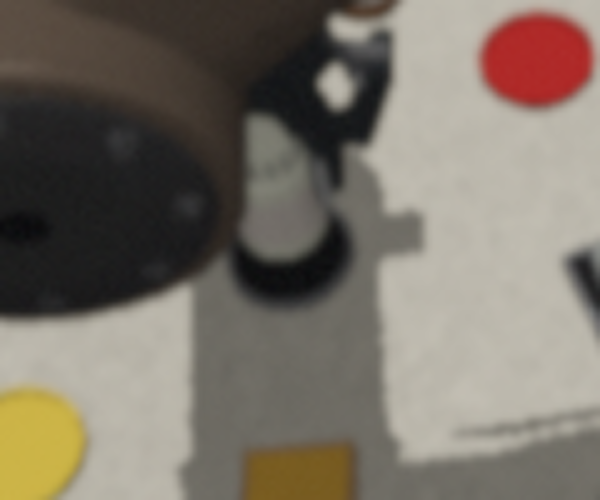

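The bottle's bottom centre is at crop (285,222) and the tray centre at (293,250). Both are within about 1 px of prediction. Lowering.

>>> carry_out([
  [-0.4,0.5,10,0,0,0,35],
  [0,0,8,0,0,0,35],
  [0,0,4,0,0,0,35],
  [0,0,2,0,0,0,35],
  [0,0,1,0,0,0,35],
  [0,0,1,0,0,0,35],
  [0,0,1,0,0,0,35],
  [0,0,0,0,0,0,35],
  [0,0,0,0,0,0,35],
])

```text
clock: 29.2
position: [0.6414, 0.1723, 0.0265]
ee_rot: [0.856, -0.518, 0.0, -0.0]
wrist_force: [-2.3, 0.1, 6.3]
opening: 0.041
gripper_force: 30.9
```

```bash
python3 go.py 642 172 26.5 27.6
```

```text
pos [641.4 172.3  26.5] psi -152.4 tilt [ 2.e-04 -0.e+00 -1.e+00] open 41.0 grip 30.9 F [-2.3  0.1  6.3] t 29.2 q1,q6 [ 0.56 -0.07]
shift tool [ 0.5 -0.4 -0. ] az 0.001 dist 1.0
```

>>> carry_out([
  [0,0,0,0,0,0,50],
  [0,0,0,0,0,0,70],
  [0,0,0,0,0,0,100],
  [0,0,0,0,0,0,100],
  [0,0,0,0,0,0,100],
  [0,0,0,0,0,0,100],
  [0,0,-10,0,0,0,100],
  [0,0,-20,0,0,0,100],
  [0,0,-30,0,0,0,100],
  [0,0,-30,0,0,0,100],
  [0,0,-30,0,0,0,100],
  [0,0,-30,0,0,0,100],
  [0,0,-20,0,0,0,100],
  [0,0,-10,0,0,0,100],
])

```text
clock: 30.37
position: [0.6427, 0.1727, 0.2105]
ee_rot: [0.856, -0.518, 0.002, -0.002]
wrist_force: [0.2, 0.8, 0.3]
opening: 0.0853
gripper_force: 0.0
```

>>> carry_out([
  [10,5,0,0,0,0,100],
  [20,10,0,0,0,0,100],
  [25,13,0,0,0,0,100],
  [25,13,0,0,0,0,100],
  [25,13,0,0,0,0,100],
  [25,13,0,0,0,0,100],
  [25,13,0,0,0,0,100],
  [25,13,0,0,0,0,100],
  [25,13,0,0,0,0,100],
  [25,13,0,0,0,0,100],
  [25,13,0,0,0,0,100],
  [25,13,0,0,0,0,100],
  [20,10,0,0,0,0,100],
  [10,5,0,0,0,0,100],
  [0,0,0,0,0,0,100],
  [0,0,0,0,0,0,100],
  [0,0,0,0,0,0,100],
])

```text
clock: 31.78
position: [0.643, -0.1761, 0.2051]
ee_rot: [0.855, -0.518, -0.0, 0.0]
wrist_force: [0.7, 0.1, 0.1]
opening: 0.0855
gripper_force: 0.0
```

```bash
python3 go.py 645 -173 200 27.6; python3 - <<'E'
from bench import env
from h import *
f=env.grab_frame("side"); b=f["img"][100:384,110:370,::-1]
t=env.grab_frame("top"); a=t["img"][100:384-0,120:390,::-1]
cv2.imwrite("pics/a10.png",cv2.resize(np.hstack([b,a]),None,fx=1.5,fy=1.5,interpolation=cv2.INTER_CUBIC))
cv2.imwrite("pics/a11.png",cv2.resize(t["img"][130:200,130:290,::-1],None,fx=5,fy=5,interpolation=cv2.INTER_CUBIC))
E
```

```text
pos [ 643.  -176.1  205.1] psi -152.4 tilt [-1.e-03  3.e-04 -1.e+00] open 85.5 grip 0.0 F [0.7 0.1 0.1] t 31.78 q1,q6 [0.02 0.46]
shift tool [-1.8 -3.2  5.1] az 0.0 dist 6.0
```

View pics/a10.png

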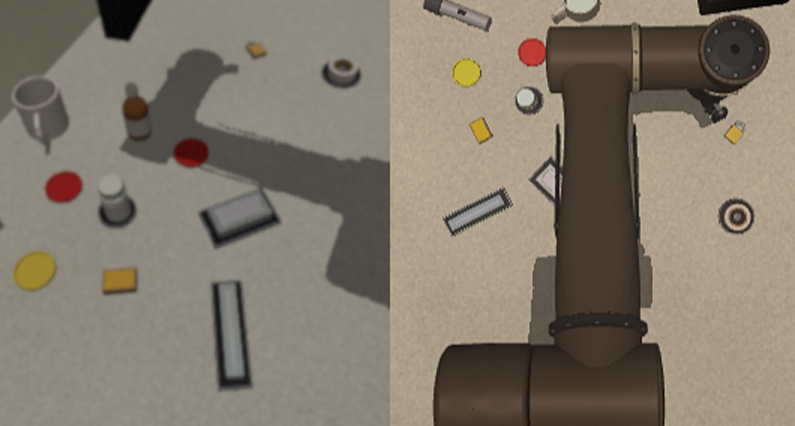

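All four things sit in their trays: bottle at side crop (115,200), tin (240,212), case (230,332) and roll (342,70). The syrup bottle still stands at (136,112).

```bash
python3 -c "
from bench import env
print(env.job_done())"
```

```text
the job is handed in; nothing more can be done
None
```

I handed the job in at about 32 s: the last pictures show the pill bottle, thermometer case, tweezers tin and tape roll each in its own tray with the syrup bottle still standing where it was, though the hand-in gave no verdict.

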